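Right the fallen soap pump and work its pump

TASK

The soap dispenser has toppled over on the worktop and its pump has lost its prime. Stand it upright in the middle of the empty bay of the wooden sink tidy, setting it down gently, and let go of it. Then press the pump head all the way down and let it rise again slowly under the fingers, never letting it snap up, and leave the dispenser standing there with the soap, mug and glass round it undisturbed.

Things in the scene. Friction and masses are not known exactly. Their poses are not given: they have to be found in the camera images.
- dispenser_mid (a point): centre (half-way up) of the toppled soap dispenser: grey stoneware bottle 54 x 54 mm square and 100 mm tall, then a shoulder, a black collar, a thin stem and a black pump head; 162 mm in all, 0.25 to 0.5 kg. z runs along its axis from foot to pump head, x and y are normal to the flat faces, the nozzle points along -x. At the start it lies on a flat face, z and x level. Foot: 81 mm along -z
- dispenser_foot (a point): centre of the underside of the dispenser's foot (axes as dispenser_mid)
- dispenser_collar (a point): point on the dispenser's axis half-way up the ribbed black collar (round, 38 mm in diameter, 106 to 126 mm above the foot), 116 mm above the foot (axes as dispenser_mid); only 46 mm of the dispenser lies beyond it towards the pump head, so a gripper leaning 45 degrees towards the head fits here
- dispenser: the same dispenser, origin at the centre of its foot
- pump_top (a point): centre of the top of the pump head, a round black head 33 mm in diameter and 19 mm high with a short nozzle 13 mm wide that reaches 34 mm from the axis along -x of the dispenser
- pump (a joint): how far the pump head is pressed down into the collar, in m: 0 is fully up (spring-held), 0.013 is its stop. The spring takes about 3 N to start and 4.5 N at the stop, and drives the head up at over 0.3 m/s if it is let go
- tidy_bay (a point): centre of the inner floor of the empty bay of the sink tidy (x, y along the bay's sides, z up). The tidy is a low open wooden tray, 94 x 182 mm, that stays put on the worktop, with two bays side by side, each 82 x 82 mm inside; walls 6 mm, bay floor 9 mm above the worktop, rim 25 mm above it
- soap_bay (a point): centre of the inner floor of the tidy's other bay, where the soap lies, 88 mm from tidy_bay. A wall cabinet hangs 0.59 m above the worktop farther back on the right (x beyond about 0.55, y below about -0.15), and tall canisters stand behind the tumbler
- soap_bar: bar of white soap, 50 x 66 x 24 mm, lying in the other bay; origin at the centre of its underside; it stays there
- mug_tea: standing mug, 92 x 127 x 95 mm with its handle, behind the work; origin at its underside; to be left alone
- tumbler: standing glass tumbler, 81 mm wide and 93 mm tall, behind the work; origin at its underside; to be left alone
Things that resemble listed ones, but are neither listed nor needed, are in the scene too. Of the things shaped like the dispenser, the concrete one is meant.

How it is judged:
On the way, in this order (a step that is already met when the one before it is completed fails the run):
1. the dispenser stands upright in the empty bay and has been let go (angle between dispenser_mid's own z axis and vertical below 0.1 rad and horizontal distance between dispenser_foot and tidy_bay below 0.022 m and z of dispenser_foot in the frame of tidy_bay below 0.004 m and contact force between dispenser and the fingers below 0.1 N and value of joint pump below 0.003 m), for 0.2 s.
2. the pump head is pressed down to its stop while the dispenser stands in the bay (value of joint pump above 0.011 m and angle between dispenser_mid's own z axis and vertical below 0.15 rad and horizontal distance between dispenser_foot and tidy_bay below 0.022 m), for 0.05 s.
At the end, for the whole second after the job is handed in: the dispenser stands at rest, pump head up, within 0.1 rad of vertical, its foot flat on the floor of the tidy's empty bay (within 4 mm) and within 22 mm of the bay's centre; the pump is fully up (within 2 mm); the soap is still in its own bay (within 30 mm of its centre) (angle between dispenser_mid's own z axis and vertical below 0.1 rad and horizontal distance between dispenser_foot and tidy_bay below 0.022 m and z of dispenser_foot in the frame of tidy_bay below 0.004 m and value of joint pump below 0.002 m and linear speed of dispenser below 0.02 m/s and horizontal distance between soap_bar and soap_bay below 0.03 m); the robot touches nothing.
It fails at once if the pump head snaps up (rises faster than 0.1 m/s) (velocity of joint pump below -0.1 m/s).
It fails at once if the dispenser is dropped into the tidy (faster than 0.45 m/s at the bay's floor) (horizontal distance between dispenser_foot and tidy_bay below 0.05 m and z of dispenser_foot in the frame of tidy_bay below 0.012 m and linear speed of dispenser above 0.45 m/s).
It fails at once if the mug or the tumbler is pushed more than 20 mm or knocked over (distance of any of mug_tea, tumbler from where it was at the start of the episode above 0.02 m).
It also fails if it takes over 58 s, if anything falls off the work surface, if the arm or the gripper's body presses on something with over 40 N, if the wrist force passes 120 N, or if a joint passes its speed limit or range.

ROBOT

A 6-joint arm with a two-finger parallel gripper is mounted at the origin on a cart in front of the work surface, level with it; the furniture and walls round the work are solid. World frame = base frame: x ahead of the robot, y to its left, z up, the work surface at z = 0. Lengths are in m, angles in rad, forces in N, time in s.
With the tool pointing down it reaches from about 0.35 to 0.975 m from the base axis. Payload 4.9 kg.
Tool frame: the origin (TCP) lies at the very end of the fingers, on their centre line; the grasp point (between the pads) lies 19 mm behind it; z points along the fingers, y is the line along which they close (so a half turn about z gives the same grasp; the last joint's range is limited). The gripper opens to 85 mm and grips with 20 to 120 N. Pads are 22 mm wide; open, the fingers measure 114 mm over their backs; the gripper's body (76 mm by 85 mm) begins 54 mm behind the grasp point. The pads swing forward as they close: fully open they stand 13 mm farther back than shut.
Start: joints at [-1.272, 0.053, 1.613, -0, 1.476, -0.119], TCP at [0.254, -0.571, 0.231] pointing down, gripper open.
Joint ranges: [-3.01, 3.01], [-1.01, 2.22], [0.06, 2.58], [-1.02, 4.17], [0.09, 2.62], [-3.14, 3.14]. Speed limits (rad/s): [2.57, 2.57, 3.14, 3.14, 3.14, 3.14].

INTERFACE

Orientations are given as a rotation vector (axis times angle).
In Python, from station import ctrl gives the robot as it stands.
- The arm moves only by the tool jog_arm, never from a script. Its argument "plan" is a list of rows, each a list of 7 numbers: the shift along the tool's x, y, z in units of 0.02 m (1.0 is 0.02 m), then the turn, a rotation vector about the tool's x, y, z in units of 45 degrees (1.0 is 45 degrees), then the opening, from -1 (shut) to 1 (fully open). A call has 1 to 8 rows; each row shifts and turns the commanded pose from where the row before left it, along the tool's axes as they then stand; what a row does not reach is not made up. A row lasts 1/10 s, in which the tool goes at most 50 mm and 8.59 degrees, less where a joint would pass 70% of its speed; a pose out of reach is approached as far as the arm can. A call with a number of a shift or a turn outside -1 to 1 is refused whole. A call with a gripper value outside its range is refused whole. The fingers move at their own pace and stop on an object; "grip_force" is the grip in N (left out, the last holds). Time passes only in rows, so rows that do not move let the fingers close. It gives the time, the measured TCP pose, the force, the opening and the grip force at its end, in the units of the state.
- ctrl.get_obs(): the state, without advancing time (a new reading comes with each control period).
- ctrl.get_image(name): name is "side" or "top"; returns (picture, depth): 384x512x3 uint8, red, green, blue; 384x512 float32, m along the optical axis (not along the pixel's ray), 0 where there is no reading.
- ctrl.camera_info(name): a dict with "camera_matrix" (3x3 intrinsics, pixels), "k1" (the pictures are not rectified: a ray, as slopes to the right and down, at radius r is drawn at 1 + k1 r^2 times it, then the intrinsics apply), "rvec" (rotation vector, rad) and "tvec" (3), from world to camera coordinates, as OpenCV has them. Camera axes: x right, y down, z forward; pixel columns grow to the right and rows downward; lengths in m; the calibration is good to about 2 mm. A picture is of the moment at which its call begins. camera_info takes no time and is no camera call.
- ctrl.finish_job(): hands the job in; it is judged then, once.
The state is a dict: "t": time; "q": joint angles; "dq": joint speeds; "effort": joint torques, N m; "tool_pos": TCP position; "tool_rot": TCP orientation; "contact_force": force on the tool from outside, world axes, zero at the start; "wrist_torque": the same for the moment, N m; "opening": finger opening in m; "grip_force": force on a finger pad.
Only numpy, scipy, OpenCV 4.12 (cv2) and the standard library are available. Lean on these libraries where they do the work, as an engineer would, in place of code of your own. Each camera call takes 0.05 s, during which the arm holds its last target. There are 200 camera calls.

## Working session

There is one attempt and no reset: what is moved stays moved. The work goes in short steps, Python scripts to look and compute and a tool call to move; the robot and the scene stay as the last step left them, time stands still between calls to the robot, and variables do not carry over. Pictures are saved under pics/ and viewed, at most 10 in all, crops included, and the job is handed in when it is done.

Besides the shell and the picture viewer there is one more tool, called as name(argument=value, ...) on one line, values as JSON. jog_arm: Moves the arm, as the interface text tells. Shifts and turns lie within -1 to 1; 1 stands for 0.02 m of shift or 45 degrees of turn. Its arguments: {"type":"object","properties":{"plan":{"type":"array"},"grip_force":{"type":"number"}},"required":["plan"]}

```bash
ls; mkdir -p pics
cat > h.py <<'E'
import numpy as np, cv2
from station import ctrl
from scipy.spatial.transform import Rotation as R
def cam(n):
    c=ctrl.camera_info(n); K=np.array(c["camera_matrix"]); M=cv2.Rodrigues(np.array(c["rvec"],float))[0]; t=np.array(c["tvec"],float)
    return K,c["k1"],M,t
def ray(n,uv):
    K,k1,M,t=cam(n); uv=np.atleast_2d(np.array(uv,float))
    s=cv2.undistortPoints(uv[:,None],K,np.array([k1,0,0,0.]))[:,0]
    d=np.c_[s,np.ones(len(s))]@M
    return -M.T@t,d   # origin, dirs (depth scale 1 = optical depth)
def onz(n,uv,z):
    o,d=ray(n,uv); return o+d*((z-o[2])/d[:,2])[:,None]
def cloud(n,dep):
    h,w=dep.shape; v,u=np.mgrid[:h,:w]; o,d=ray(n,np.c_[u.ravel(),v.ravel()])
    return (o+d*dep.reshape(-1,1)).reshape(h,w,3)
def proj(n,P):
    K,k1,M,t=cam(n); return cv2.projectPoints(np.atleast_2d(np.array(P,float)),M,t,K,np.array([k1,0,0,0.]))[0][:,0]
E
python3 - <<'E'
from h import *
for n in("top","side"):
    im,d=ctrl.get_image(n); np.savez(n+"0.npz",im=im,d=d); cv2.imwrite(f"pics/{n}0.png",cv2.resize(im[:,:,::-1],(800,600)))
    print(n,ray(n,[[256,192]]))
E
```

```text
pics
top (array([0.40270117, 0.15765588, 1.26022112]), array([[ 0.14233923, -0.01164674, -0.98987223]]))
side (array([ 0.37801921, -0.94075824,  0.71268147]), array([[ 0.14174635,  0.8548302 , -0.49924717]]))
```

View pics/top0.png

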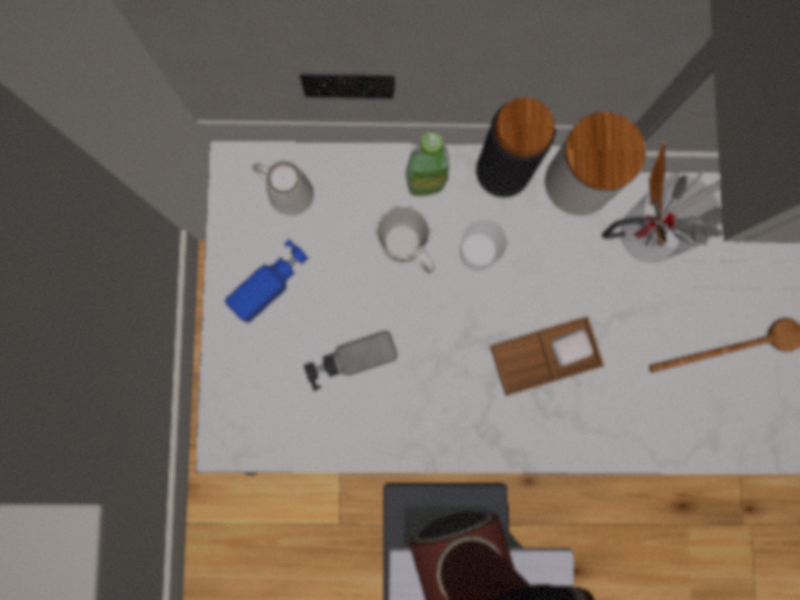

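View pics/side0.png

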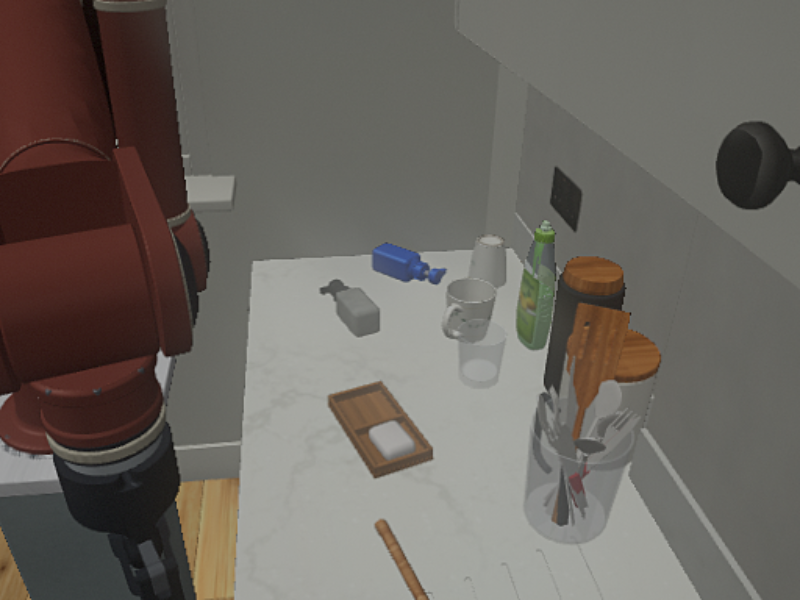

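Run:
```python
from h import *
z=np.load("top0.npz"); im,d=z["im"],z["d"]; P=cloud("top",d)
cv2.imwrite("pics/crop.png",np.hstack([cv2.resize(im[195:260,185:265,::-1],(400,325),interpolation=cv2.INTER_CUBIC),cv2.resize(im[195:260,310:390,::-1],(400,325),interpolation=cv2.INTER_CUBIC)]))
def rect(m,zz,name):
    n,l,s,c=cv2.connectedComponentsWithStats(m.astype(np.uint8)); i=1+s[1:,4].argmax(); mm=l==i
    cs=cv2.findContours(mm.astype(np.uint8),cv2.RETR_EXTERNAL,cv2.CHAIN_APPROX_NONE)[0]
    q=onz("top",cv2.convexHull(cs[0])[:,0],zz)[:,:2]
    r=cv2.minAreaRect(q.astype(np.float32)*1000); print(name,s[i],np.round(r,1).tolist() if 0 else r, "depth z",np.round(np.percentile(P[mm][:,2],[10,50,90]),3)); return mm
roi=np.zeros(d.shape,bool); roi[195:260,185:265]=1
hsv=cv2.cvtColor(im,cv2.COLOR_RGB2HSV); V=hsv[:,:,2]
body=roi&(P[:,:,2]>0.042)&(P[:,:,2]<.07); print(np.median(V[228,225:240]),np.median(V[250,240:255]))
m=rect(body,0.054,"body-by-depth")
rect(roi&(V<130),0.04,"all-dark"); b=rect(roi&(V<130)&(V>62),0.054,"body-by-col")
k=rect(roi&(V<60),0.03,"black")
r2=np.zeros(d.shape,bool); r2[195:260,305:395]=1
rect(r2&(hsv[:,:,1]>70)&(V<190),0.025,"tidy")
rect(r2&(hsv[:,:,1]<60)&(P[:,:,2]>.022)&(V>120),0.033,"soap")
for u,v in[(199,237),(203,245),(211,232)]: print(u,v,P[v,u])
print({k:np.round(v,3) for k,v in ctrl.get_obs().items()})
```

```text
111.0 169.0
body-by-depth [207 212  47  28 792] ((480.76092529296875, 213.4541778564453), (52.669437408447266, 123.96631622314453), 18.838287353515625) depth z [0.047 0.052 0.056]
all-dark [ 194  212   60   38 1027] ((475.0912780761719, 229.8849334716797), (58.02458953857422, 160.73672485351562), 21.5067195892334) depth z [0.035 0.051 0.055]
body-by-col [194 212  60  38 917] ((474.2607421875, 229.05625915527344), (57.35887145996094, 158.89251708984375), 21.50672149658203) depth z [0.034 0.051 0.055]
black [208 228   7  11  57] ((464.8198547363281, 266.27813720703125), (29.114364624023438, 15.094637870788574), 15.061311721801758) depth z [0.04  0.043 0.048]
tidy [ 315  203   71   49 1688] ((484.4864196777344, -115.64873504638672), (90.2627944946289, 180.624267578125), 17.01243782043457) depth z [0.006 0.009 0.024]
soap [354 211  25  23 389] ((498.02154541015625, -158.96653747558594), (48.410400390625, 63.678897857666016), 20.582992553710938) depth z [0.028 0.032 0.035]
199 237 [0.4541445  0.29536138 0.0461437 ]
203 245 [0.43399995 0.28891619 0.00093174]
211 232 [0.46769085 0.26343182 0.04711323]
{'t': np.float64(0.1), 'q': array([-1.272,  0.053,  1.614,  0.   ,  1.476, -0.119]), 'dq': array([ 0.002,  0.   , -0.003,  0.003,  0.001, -0.001]), 'effort': array([ 0.0000e+00, -3.9490e+01, -3.7136e+01, -0.0000e+00,  4.0000e-03,
        0.0000e+00]), 'tool_pos': array([ 0.253, -0.571,  0.23 ]), 'tool_rot': array([-3.071, -0.651,  0.   ]), 'contact_force': array([ 0.08 , -0.155, -0.289]), 'wrist_torque': array([0.025, 0.014, 0.001]), 'grip_force': np.float64(0.0), 'opening': np.float64(0.085)}
```

View pics/crop.png

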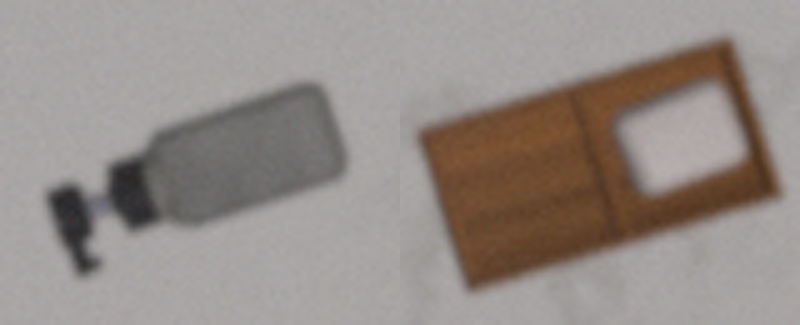

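The crop on the left shows the grey stoneware dispenser, original px about (225,227), with its head at (199,237) and the nozzle pointing down-image. The other dispenser-shaped thing is the blue one at about (170,182), which is the wrong material. The grey one is the concrete one meant. On the right is the tidy: its empty bay is the left one, and the soap is in the right one. The measured sizes (124 mm foot to collar, 90x181 tidy) fit the description.

```bash
cat >> h.py <<'E'
H=np.radians(108.4); h=np.array([np.cos(H),np.sin(H),0])
COL=np.array([.464,.265,.027]); BAY=np.array([.4716,-.0735,.009])
def frame(az,lean):
    "tool z leans so that it points 'lean' deg from down towards azimuth az; tool y has azimuth az-90"
    a,l=np.radians([az,lean]); z=np.array([np.cos(a)*np.sin(l),np.sin(a)*np.sin(l),-np.cos(l)]); y=np.array([np.sin(a),-np.cos(a),0])
    return R.from_matrix(np.c_[np.cross(y,z),y,z])
def plan(p,Rt,N,back=0.019,ref=None):
    "p = wanted grasp point; back=0 for TCP. ref = (pos,rotation) start else measured"
    o=ctrl.get_obs(); p0=np.array(o["tool_pos"]); R0=R.from_rotvec(o["tool_rot"])
    if ref: p0,R0=ref
    pt=np.array(p)+back*Rt.as_matrix()[:,2]
    w=(R0.inv()*Rt).as_rotvec()
    S=sum((R0*R.from_rotvec(w*k/N)).as_matrix() for k in range(N))
    s=np.linalg.solve(S,pt-p0)
    print("rows",N,"shift",np.round(s/.02,3),"turn",np.round(w/N/np.radians(45),3),"maxdeg",np.degrees(np.linalg.norm(w))/N)
    return pt,Rt
def st():
    o=ctrl.get_obs(); print(round(float(o["t"]),2),"q",np.round(o["q"],2),"tcp",np.round(o["tool_pos"],4),"F",np.round(o["contact_force"],1),"open",round(float(o["opening"]),4),"grip",o["grip_force"]); return o
E
python3 - <<'E'
from h import *
o=st(); D=frame(108.4,0)
a=plan([.46,-.20,.26],frame(60,0),24)
b=plan([.45,.24,.24],D,24,ref=a)
plan(COL+.13*frame(108.4,-40).as_matrix()[:,2]*-1,frame(108.4,-40),8,ref=b)
E
```

```text
0.1 q [-1.27  0.05  1.61  0.    1.48 -0.12] tcp [ 0.2534 -0.5707  0.2302] F [ 0.1 -0.2 -0.3] open 0.0849 grip 0.0
rows 24 shift [ 0.846 -0.302 -0.022] turn [-0.    -0.    -0.033] maxdeg 1.5025270058185167
rows 24 shift [ 0.935 -0.133  0.042] turn [ 0.     0.    -0.045] maxdeg 2.016666666666667
rows 8 shift [0.76  0.132 0.489] turn [-0.    -0.111 -0.   ] maxdeg 5.000000000000001
```

jog_arm(plan=[[0.846,-0.302,-0.022,0,0,-0.033,1],[0.846,-0.302,-0.022,0,0,-0.033,1],[0.846,-0.302,-0.022,0,0,-0.033,1],[0.846,-0.302,-0.022,0,0,-0.033,1],[0.846,-0.302,-0.022,0,0,-0.033,1],[0.846,-0.302,-0.022,0,0,-0.033,1],[0.846,-0.302,-0.022,0,0,-0.033,1],[0.846,-0.302,-0.022,0,0,-0.033,1]])

```text
t: 0.9
tool_pos: [0.3491, -0.462, 0.2349]
tool_rot: [2.988, 0.97, 0.0]
contact_force: [0.2, 0.3, -0.4]
opening: 0.0851
grip_force: 0.0
```

jog_arm(plan=[[0.846,-0.302,-0.022,0,0,-0.033,1],[0.846,-0.302,-0.022,0,0,-0.033,1],[0.846,-0.302,-0.022,0,0,-0.033,1],[0.846,-0.302,-0.022,0,0,-0.033,1],[0.846,-0.302,-0.022,0,0,-0.033,1],[0.846,-0.302,-0.022,0,0,-0.033,1],[0.846,-0.302,-0.022,0,0,-0.033,1],[0.846,-0.302,-0.022,0,0,-0.033,1]])

```text
t: 1.7
tool_pos: [0.419, -0.3369, 0.2384]
tool_rot: [2.872, 1.273, 0.0]
contact_force: [0.4, -0.3, -0.9]
opening: 0.0857
grip_force: 0.0
```

jog_arm(plan=[[0.846,-0.302,-0.022,0,0,-0.033,1],[0.846,-0.302,-0.022,0,0,-0.033,1],[0.846,-0.302,-0.022,0,0,-0.033,1],[0.846,-0.302,-0.022,0,0,-0.033,1],[0.846,-0.302,-0.022,0,0,-0.033,1],[0.846,-0.302,-0.022,0,0,-0.033,1],[0.846,-0.302,-0.022,0,0,-0.033,1],[0.846,-0.302,-0.022,0,0,-0.033,1]])

```text
t: 2.5
tool_pos: [0.4617, -0.1999, 0.2419]
tool_rot: [2.725, 1.564, 0.0]
contact_force: [0.3, -0.3, -0.0]
opening: 0.0853
grip_force: 0.0
```

Run:
```python
from h import *
st(); b=plan([.45,.24,.24],frame(108.4,0),24)
```

```text
2.5 q [-0.56 -0.25  1.88  0.    1.51 -0.03] tcp [ 0.4617 -0.1999  0.2419] F [ 0.3 -0.3 -0. ] open 0.0853 grip 0.0
rows 24 shift [ 0.935 -0.139  0.044] turn [ 0.     0.    -0.045] maxdeg 2.0290735578272314
```

jog_arm(plan=[[0.935,-0.139,0.044,0,0,-0.045,1],[0.935,-0.139,0.044,0,0,-0.045,1],[0.935,-0.139,0.044,0,0,-0.045,1],[0.935,-0.139,0.044,0,0,-0.045,1],[0.935,-0.139,0.044,0,0,-0.045,1],[0.935,-0.139,0.044,0,0,-0.045,1],[0.935,-0.139,0.044,0,0,-0.045,1],[0.935,-0.139,0.044,0,0,-0.045,1]])

```text
t: 3.3
tool_pos: [0.5001, -0.0542, 0.2348]
tool_rot: [2.477, 1.932, 0.0]
contact_force: [-0.3, -0.9, 0.2]
opening: 0.0851
grip_force: 0.0
```

jog_arm(plan=[[0.935,-0.139,0.044,0,0,-0.045,1],[0.935,-0.139,0.044,0,0,-0.045,1],[0.935,-0.139,0.044,0,0,-0.045,1],[0.935,-0.139,0.044,0,0,-0.045,1],[0.935,-0.139,0.044,0,0,-0.045,1],[0.935,-0.139,0.044,0,0,-0.045,1],[0.935,-0.139,0.044,0,0,-0.045,1],[0.935,-0.139,0.044,0,0,-0.045,1]])

```text
t: 4.1
tool_pos: [0.4962, 0.0964, 0.2278]
tool_rot: [2.18, 2.262, 0.0]
contact_force: [-0.7, -1.4, 0.1]
opening: 0.0853
grip_force: 0.0
```

jog_arm(plan=[[0.935,-0.139,0.044,0,0,-0.045,1],[0.935,-0.139,0.044,0,0,-0.045,1],[0.935,-0.139,0.044,0,0,-0.045,1],[0.935,-0.139,0.044,0,0,-0.045,1],[0.935,-0.139,0.044,0,0,-0.045,1],[0.935,-0.139,0.044,0,0,-0.045,1],[0.935,-0.139,0.044,0,0,-0.045,1],[0.935,-0.139,0.044,0,0,-0.045,1]])

```text
t: 4.9
tool_pos: [0.4505, 0.24, 0.2208]
tool_rot: [1.839, 2.547, 0.0]
contact_force: [0.4, -0.4, -0.3]
opening: 0.0855
grip_force: 0.0
```

Run:
```python
from h import *
st(); F=frame(108.4,-40); b=plan(COL-.10*F.as_matrix()[:,2],F,8); plan(COL,F,6,ref=b)
```

```text
4.9 q [ 0.34 -0.22  1.89  0.    1.47  0.02] tcp [0.4505 0.24   0.2208] F [ 0.4 -0.4 -0.3] open 0.0855 grip 0.0
rows 8 shift [0.688 0.129 0.664] turn [-0.    -0.111 -0.   ] maxdeg 5.00004137784619
rows 6 shift [0.    0.    0.833] turn [0. 0. 0.] maxdeg 0.0
```

jog_arm(plan=[[0.688,0.129,0.664,0,-0.111,0,1],[0.688,0.129,0.664,0,-0.111,0,1],[0.688,0.129,0.664,0,-0.111,0,1],[0.688,0.129,0.664,0,-0.111,0,1],[0.688,0.129,0.664,0,-0.111,0,1],[0.688,0.129,0.664,0,-0.111,0,1],[0.688,0.129,0.664,0,-0.111,0,1],[0.688,0.129,0.664,0,-0.111,0,1]])

```text
t: 5.7
tool_pos: [0.4482, 0.3147, 0.0889]
tool_rot: [1.477, 2.043, -0.537]
contact_force: [0.1, -0.0, -0.8]
opening: 0.0853
grip_force: 0.0
```

Run:
```python
from h import *
st(); F=frame(108.4,-40); plan(COL,F,8)
im,d=ctrl.get_image("top"); cv2.imwrite("pics/t1.png",cv2.resize(im[150:280,130:300,::-1],(785,600)))
```

```text
5.7 q [ 0.77  0.26  1.75 -0.62  1.5   0.62] tcp [0.4482 0.3147 0.0889] F [ 0.1 -0.  -0.8] open 0.0853 grip 0.0
rows 8 shift [-0.    -0.004  0.624] turn [ 0.  0. -0.] maxdeg 0.022817507988248595
```

View pics/t1.png

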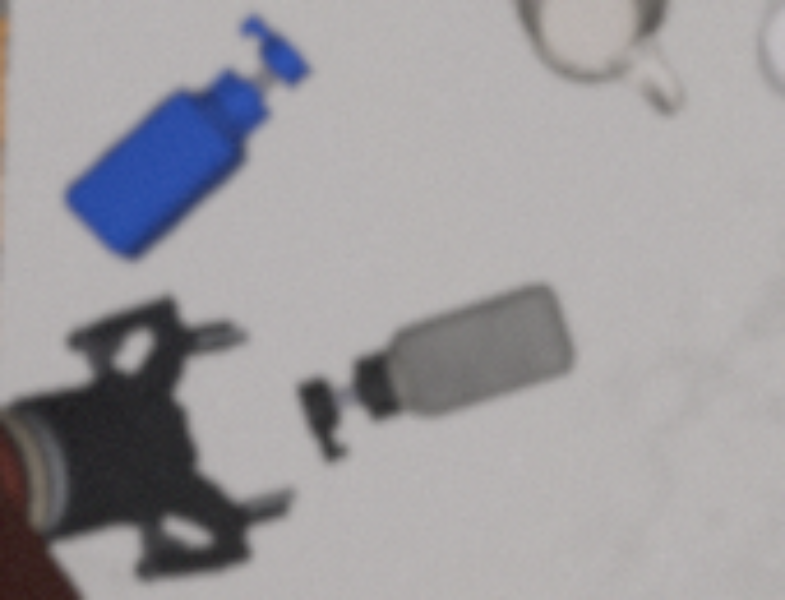

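jog_arm(plan=[[0,0,0.65,0,0,0,1],[0,0,0.65,0,0,0,1],[0,0,0.65,0,0,0,1],[0,0,0.65,0,0,0,1],[0,0,0.65,0,0,0,1],[0,0,0.65,0,0,0,1],[0,0,0.65,0,0,0,1],[0,0,0.65,0,0,0,1]])

```text
t: 6.55
tool_pos: [0.4697, 0.2491, 0.0085]
tool_rot: [1.481, 2.044, -0.538]
contact_force: [-0.4, -0.7, 0.3]
opening: 0.0854
grip_force: 0.0
```

jog_arm(plan=[[0,0,0,0,0,0,-1],[0,0,0,0,0,0,-1],[0,0,0,0,0,0,-1],[0,0,0,0,0,0,-1],[0,0,0,0,0,0,-1],[0,0,0,0,0,0,-1],[0,0,0,0,0,0,-1],[0,0,0,0,0,0,-1]], grip_force=80)

```text
t: 7.35
tool_pos: [0.4703, 0.2518, 0.0109]
tool_rot: [1.481, 2.045, -0.533]
contact_force: [-3.3, 6.1, 5.9]
opening: 0.0414
grip_force: 85.6
```

Run:
```python
from h import *
st(); print(R.from_rotvec(ctrl.get_obs()["tool_rot"]).as_matrix()[:,2])
b=plan(COL+[0,0,.17],frame(108.4,-40),8)
c=plan([.47,.16,.25],frame(63,5),10,ref=b)
plan(BAY+[0,0,.116+.06],frame(17,50),14,ref=c)
```

```text
7.35 q [ 0.67  0.31  1.85 -0.67  1.32  0.64] tcp [0.4703 0.2518 0.0109] F [-3.3  6.1  5.9] open 0.0414 grip 85.58720745133542
[ 0.20301517 -0.60763698 -0.7678295 ]
rows 8 shift [-0.677 -0.009 -0.831] turn [ 0.    -0.    -0.001] maxdeg 0.037642372855497146
rows 10 shift [-0.538  0.056 -0.069] turn [0.031 0.095 0.099] maxdeg 6.307148332475797
rows 14 shift [-0.59   0.643 -0.009] turn [-0.035  0.067  0.066] maxdeg 4.534417342913351
```

jog_arm(plan=[[0,0,0,0,0,0,0.5],[0,0,0,0,0,0,0.5],[0,0,0,0,0,0,0.5],[0.19,0,-0.21,0,0,0,0.5],[0,0,0,0,0,0,-1],[0,0,0,0,0,0,-1],[0,0,0,0,0,0,-1],[0,0,0,0,0,0,-1]], grip_force=80)

```text
t: 8.15
tool_pos: [0.4675, 0.2554, 0.0104]
tool_rot: [1.481, 2.044, -0.538]
contact_force: [-3.3, 1.2, 4.1]
opening: 0.0363
grip_force: 79.8
```

jog_arm(plan=[[0,0,0,0,0,0,-1],[0,0,0,0,0,0,-1]])

```text
t: 8.35
tool_pos: [0.4676, 0.2554, 0.0104]
tool_rot: [1.481, 2.044, -0.538]
contact_force: [-3.4, 3.2, 5.6]
opening: 0.0359
grip_force: 79.8
```

Run:
```python
from h import *
st()
im,d=ctrl.get_image("top"); cv2.imwrite("pics/t2.png",cv2.resize(im[190:270,150:260,::-1],(785,571),interpolation=cv2.INTER_CUBIC))
```

```text
8.35 q [ 0.68  0.32  1.84 -0.67  1.33  0.64] tcp [0.4676 0.2554 0.0104] F [-3.4  3.2  5.6] open 0.0359 grip 79.77586157772748
```

View pics/t2.png

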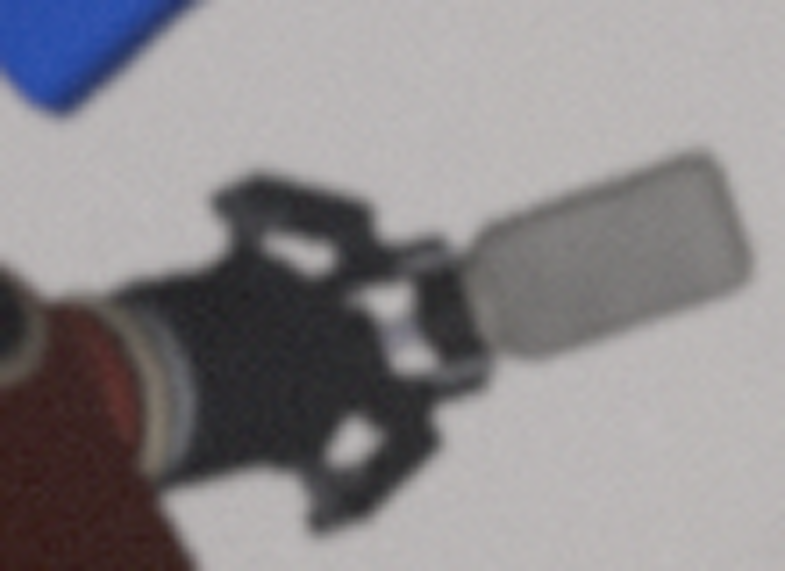

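Run:
```python
from h import *
b=plan(np.array([.4637,.267,.165]),frame(108.4,-40),8)
c=plan([.46,.15,.25],frame(63,5),8,ref=b)
plan(BAY+[0,0,.118+.07],frame(17,50),16,ref=c)
```

```text
rows 8 shift [-0.562 -0.    -0.671] turn [-0.    -0.    -0.001] maxdeg 0.03157581105802849
rows 8 shift [-0.822  0.025 -0.247] turn [0.039 0.118 0.123] maxdeg 7.883935415594746
rows 16 shift [-0.456  0.565 -0.023] turn [-0.03   0.059  0.058] maxdeg 3.967615175049182
```

jog_arm(plan=[[-0.562,0,-0.671,0,0,0,-1],[-0.562,0,-0.671,0,0,0,-1],[-0.562,0,-0.671,0,0,0,-1],[-0.562,0,-0.671,0,0,0,-1],[-0.562,0,-0.671,0,0,0,-1],[-0.562,0,-0.671,0,0,0,-1],[-0.562,0,-0.671,0,0,0,-1],[-0.562,0,-0.671,0,0,0,-1]], grip_force=100)

```text
t: 9.2
tool_pos: [0.4676, 0.2552, 0.1517]
tool_rot: [1.481, 2.044, -0.538]
contact_force: [-0.0, -0.7, -4.3]
opening: 0.036
grip_force: 100.9
```

Run:
```python
from h import *
st()
c=plan([.46,.15,.25],frame(63,5),8)
im,d=ctrl.get_image("side"); cv2.imwrite("pics/s2.png",cv2.resize(im[120:280,160:330,::-1],(638,600),interpolation=cv2.INTER_CUBIC))
```

```text
9.2 q [ 0.68  0.11  1.81 -0.65  1.52  0.49] tcp [0.4676 0.2552 0.1517] F [-0.  -0.7 -4.3] open 0.036 grip 100.86478245008038
rows 8 shift [-0.818  0.025 -0.24 ] turn [0.039 0.118 0.123] maxdeg 7.860329817791836
```

View pics/s2.png

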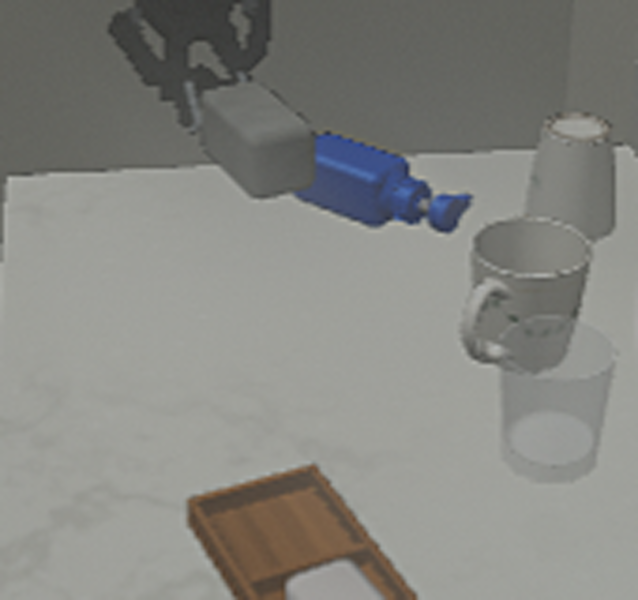

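The bottle is held clear of the worktop at crop (260,140), roughly level, and the bay is at (270,520). Now turn it upright.

jog_arm(plan=[[-0.818,0.025,-0.24,0.039,0.118,0.123,-1],[-0.818,0.025,-0.24,0.039,0.118,0.123,-1],[-0.818,0.025,-0.24,0.039,0.118,0.123,-1],[-0.818,0.025,-0.24,0.039,0.118,0.123,-1],[-0.818,0.025,-0.24,0.039,0.118,0.123,-1],[-0.818,0.025,-0.24,0.039,0.118,0.123,-1],[-0.818,0.025,-0.24,0.039,0.118,0.123,-1],[-0.818,0.025,-0.24,0.039,0.118,0.123,-1]])

```text
t: 10.05
tool_pos: [0.4606, 0.1504, 0.2307]
tool_rot: [-2.642, -1.609, -0.116]
contact_force: [0.2, -1.3, -3.5]
opening: 0.0355
grip_force: 101.0
```

Run:
```python
from h import *
st()
plan(BAY+[0,0,.118+.07],frame(17,50),16)
```

```text
10.05 q [ 0.12 -0.34  1.97  0.07  1.46  0.59] tcp [0.4606 0.1504 0.2307] F [ 0.2 -1.3 -3.5] open 0.0355 grip 100.96953994434443
rows 16 shift [-0.451  0.565 -0.023] turn [-0.03   0.059  0.058] maxdeg 3.953117651462592
```

jog_arm(plan=[[-0.451,0.565,-0.023,-0.03,0.059,0.058,-1],[-0.451,0.565,-0.023,-0.03,0.059,0.058,-1],[-0.451,0.565,-0.023,-0.03,0.059,0.058,-1],[-0.451,0.565,-0.023,-0.03,0.059,0.058,-1],[-0.451,0.565,-0.023,-0.03,0.059,0.058,-1],[-0.451,0.565,-0.023,-0.03,0.059,0.058,-1],[-0.451,0.565,-0.023,-0.03,0.059,0.058,-1],[-0.451,0.565,-0.023,-0.03,0.059,0.058,-1]])

```text
t: 10.85
tool_pos: [0.49, 0.04, 0.2186]
tool_rot: [-2.78, -1.039, -0.717]
contact_force: [-0.0, -0.1, -4.2]
opening: 0.0354
grip_force: 100.8
```

jog_arm(plan=[[-0.451,0.565,-0.023,-0.03,0.059,0.058,-1],[-0.451,0.565,-0.023,-0.03,0.059,0.058,-1],[-0.451,0.565,-0.023,-0.03,0.059,0.058,-1],[-0.451,0.565,-0.023,-0.03,0.059,0.058,-1],[-0.451,0.565,-0.023,-0.03,0.059,0.058,-1],[-0.451,0.565,-0.023,-0.03,0.059,0.058,-1],[-0.451,0.565,-0.023,-0.03,0.059,0.058,-1],[-0.451,0.565,-0.023,-0.03,0.059,0.058,-1]])

```text
t: 11.65
tool_pos: [0.4846, -0.0687, 0.1827]
tool_rot: [-2.713, -0.405, -1.256]
contact_force: [-0.7, 0.3, -3.8]
opening: 0.0351
grip_force: 100.4
```

Run:
```python
from h import *
st()
plan(BAY+[0,0,.118+.07],frame(17,50),1)
im,d=ctrl.get_image("side"); np.savez("s3.npz",im=im,d=d); cv2.imwrite("pics/s3.png",cv2.resize(im[130:310,170:330,::-1],(533,600),interpolation=cv2.INTER_CUBIC))
im,d=ctrl.get_image("top"); np.savez("t3.npz",im=im,d=d)
for z in(.06,.16): print(proj("side",BAY*[1,1,0]+[0,0,z]))
```

```text
11.65 q [-0.68 -0.74  2.47  0.84  1.02  0.28] tcp [ 0.4846 -0.0687  0.1827] F [-0.7  0.3 -3.8] open 0.0351 grip 100.39839419732743
rows 1 shift [ 0.104  0.04  -0.041] turn [-0.001  0.007 -0.001] maxdeg 0.3119138120047954
[[234.27490517 246.04240996]]
[[233.95476398 210.84655881]]
```

View pics/s3.png

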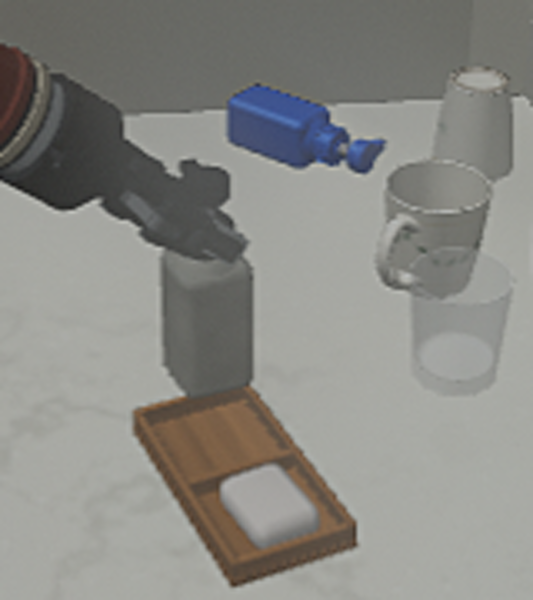

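The view shows the bottle hanging upright over the empty bay: body at crop (208,320), bay floor at (210,440), soap in place at (270,500). Next I measure its tilt, position and foot height.

```bash
cat > meas.py <<'E'
from h import *
def planes(P,g,lo,hi,rad=.06):
    "RANSAC up to 2 near-vertical faces of body"
    m=(P[:,2]>lo)&(P[:,2]<hi)&(np.linalg.norm(P[:,:2]-g,axis=1)<rad); Q=P[m]; rng=np.random.default_rng(0)
    for _ in range(2):
        best=None
        for _ in range(300):
            a=Q[rng.choice(len(Q),3,False)]; n=np.cross(a[1]-a[0],a[2]-a[0]); n/=np.linalg.norm(n)+1e-12
            if abs(n[2])>.3: continue
            i=abs((Q-a[0])@n)<.003
            if best is None or i.sum()>best.sum(): best=i
        if best is None or best.sum()<60: break
        c=Q[best].mean(0); n=np.linalg.svd(Q[best]-c)[2][2]; n*=np.sign(n@np.r_[c[:2]-g,0])
        ctr=c-n*.027
        print("face n",best.sum(),"normal",np.round(n,3),"az",round(np.degrees(np.arctan2(n[1],n[0])),1),"tilt deg",round(np.degrees(np.arcsin(n[2])),2),"c",np.round(c,4),"axis offset along n",round(float((ctr[:2]-g)@n[:2]),4))
        Q=Q[~best]
E
python3 - <<'E'
from meas import *
z=np.load("s3.npz"); im,d=z["im"],z["d"]; P=cloud("side",d); 
o=ctrl.get_obs(); g=np.array(o["tool_pos"])-.019*R.from_rotvec(o["tool_rot"]).as_matrix()[:,2]; print("g",g)
hsv=cv2.cvtColor(im,cv2.COLOR_RGB2HSV); m=(hsv[:,:,1]<60)&(d>0)
planes(P[m],g[:2],.085,.155)
q=P[m]; q=q[(np.linalg.norm(q[:,:2]-g[:2],axis=1)<.04)&(q[:,2]>.03)]; print("lowest z",np.percentile(q[:,2],[0,1,3]))
E
```

```text
g [ 0.46960413 -0.07285795  0.1924529 ]
face n 481 normal [ 0.265 -0.963  0.043] az -74.6 tilt deg 2.45 c [ 0.4702 -0.1029  0.1203] axis offset along n 0.0022
face n 187 normal [-0.949 -0.314  0.016] az -161.7 tilt deg 0.94 c [ 0.4404 -0.0886  0.1189] axis offset along n 0.0057
lowest z [0.07594396 0.08022629 0.08463722]
```

Run:
```python
from h import *
for n,f in(("side","side0.npz"),("top","top0.npz")):
    z=np.load(f); im,d=z["im"],z["d"]; P=cloud(n,d); hsv=cv2.cvtColor(im,cv2.COLOR_RGB2HSV)
    m=(hsv[:,:,1]>70)&(np.linalg.norm(P[:,:,:2]-[.4845,-.1156],axis=2)<.13)
    for lo,hi in((.019,.031),(.004,.014)):
        q=P[m&(P[:,:,2]>lo)&(P[:,:,2]<hi)][:,:2]; r=cv2.minAreaRect((q*1000).astype(np.float32)); print(n,lo,len(q),np.round(r[0],1),np.round(r[1],1),round(r[2],1), "med z")
# face check for lying dispenser side view end
plan(BAY+[0.003,0.002,.118+.032],frame(17,50),4)
```

```text
side 0.019 513 [ 482.4 -119.5] [ 95. 183.] 17.6 med z
side 0.004 930 [ 481.4 -120.5] [ 93.3 183. ] 18.1 med z
top 0.019 380 [ 484.8 -116.5] [ 90.4 180.6] 17.1 med z
top 0.004 1172 [ 484.2 -118.6] [ 82.4 169.4] 17.1 med z
rows 4 shift [-0.275  0.003  0.32 ] turn [-0.     0.003 -0.001] maxdeg 0.14312908226930587
```

Run:
```python
from h import *
F=frame(17,50); b=plan([.4736,-.0744,.1925-.04],F,8); plan([.4736,-.0744,.1925-.058],F,8,ref=b)
print("down in tool:",F.as_matrix().T@[0,0,-1])
```

```text
rows 8 shift [-0.176  0.017  0.178] turn [-0.     0.001 -0.001] maxdeg 0.07156454113465294
rows 8 shift [-0.086 -0.     0.072] turn [0. 0. 0.] maxdeg 0.0
down in tool: [-7.66044443e-01  4.16333634e-17  6.42787610e-01]
```

jog_arm(plan=[[-0.176,0.017,0.178,0,0,0,-1],[-0.176,0.017,0.178,0,0,0,-1],[-0.176,0.017,0.178,0,0,0,-1],[-0.176,0.017,0.178,0,0,0,-1],[-0.176,0.017,0.178,0,0,0,-1],[-0.176,0.017,0.178,0,0,0,-1],[-0.176,0.017,0.178,0,0,0,-1],[-0.176,0.017,0.178,0,0,0,-1]])

```text
t: 12.55
tool_pos: [0.49, -0.0698, 0.1436]
tool_rot: [-2.711, -0.404, -1.258]
contact_force: [0.2, 0.8, -3.6]
opening: 0.0354
grip_force: 100.6
```

jog_arm(plan=[[-0.086,0,0.072,0,0,0,-1],[-0.086,0,0.072,0,0,0,-1],[-0.086,0,0.072,0,0,0,-1],[-0.086,0,0.072,0,0,0,-1],[-0.086,0,0.072,0,0,0,-1],[-0.086,0,0.072,0,0,0,-1],[-0.086,0,0.072,0,0,0,-1],[-0.086,0,0.072,0,0,0,-1]])

```text
t: 13.35
tool_pos: [0.4899, -0.0698, 0.126]
tool_rot: [-2.711, -0.404, -1.259]
contact_force: [0.5, -0.5, -4.6]
opening: 0.0353
grip_force: 100.6
```

Run:
```python
from meas import *
o=st(); g=np.array(o["tool_pos"])-.019*R.from_rotvec(o["tool_rot"]).as_matrix()[:,2]; print("g",g)
im,d=ctrl.get_image("side"); P=cloud("side",d)
hsv=cv2.cvtColor(im,cv2.COLOR_RGB2HSV); m=(hsv[:,:,1]<60)&(d>0)
planes(P[m],g[:2],.035,.10)
```

```text
13.35 q [-0.67 -0.61  2.5   0.92  0.91  0.14] tcp [ 0.4899 -0.0698  0.126 ] F [ 0.5 -0.5 -4.6] open 0.0353 grip 100.61517078982433
g [ 0.47599801 -0.07410169  0.13827351]
face n 412 normal [ 0.272 -0.962  0.026] az -74.2 tilt deg 1.48 c [ 0.4761 -0.1036  0.0686] axis offset along n 0.0014
face n 162 normal [-0.946 -0.325  0.017] az -161.0 tilt deg 0.95 c [ 0.4461 -0.0907  0.068 ] axis offset along n 0.0067
```

jog_arm(plan=[[-0.057,0,0.048,0,0,0,-1],[-0.057,0,0.048,0,0,0,-1],[-0.057,0,0.048,0,0,0,-1],[-0.057,0,0.048,0,0,0,-1],[-0.057,0,0.048,0,0,0,-1],[-0.038,0,0.032,0,0,0,-1],[0,0,0,0,0,0,-1]])

```text
t: 14.1
tool_pos: [0.4907, -0.0701, 0.1195]
tool_rot: [-2.709, -0.404, -1.262]
contact_force: [-2.9, 0.5, 4.1]
opening: 0.0352
grip_force: 100.7
```

jog_arm(plan=[[-0.03,0,0.026,0,0,0,-1],[0,0,0,0,0,0,-1]])

```text
t: 14.3
tool_pos: [0.4911, -0.0701, 0.1195]
tool_rot: [-2.708, -0.404, -1.264]
contact_force: [-4.2, 1.8, 7.8]
opening: 0.0355
grip_force: 100.8
```

jog_arm(plan=[[-0.03,0,0.026,0,0,0,-1],[0,0,0,0,0,0,-1]])

```text
t: 14.5
tool_pos: [0.4915, -0.0701, 0.1195]
tool_rot: [-2.708, -0.404, -1.265]
contact_force: [-5.1, 2.9, 10.4]
opening: 0.0355
grip_force: 100.8
```

Run:
```python
from meas import *
o=st(); g=np.array(o["tool_pos"])-.019*R.from_rotvec(o["tool_rot"]).as_matrix()[:,2]; print("g",g)
im,d=ctrl.get_image("side"); P=cloud("side",d)
hsv=cv2.cvtColor(im,cv2.COLOR_RGB2HSV); m=(hsv[:,:,1]<60)&(d>0)
planes(P[m],g[:2],.03,.10)
cv2.imwrite("pics/s4.png",cv2.resize(im[190:310,190:290,::-1],(500,600),interpolation=cv2.INTER_CUBIC))
```

```text
14.5 q [-0.67 -0.59  2.5   0.94  0.9   0.11] tcp [ 0.4915 -0.0701  0.1195] F [-5.1  2.9 10.4] open 0.0355 grip 100.76521353592398
g [ 0.47757982 -0.07441737  0.13169113]
face n 438 normal [ 0.252 -0.967  0.032] az -75.4 tilt deg 1.81 c [ 0.4756 -0.104   0.0655] axis offset along n 0.0011
face n 169 normal [-0.951 -0.307  0.027] az -162.1 tilt deg 1.57 c [ 0.4461 -0.089   0.0659] axis offset along n 0.0074
```

View pics/s4.png

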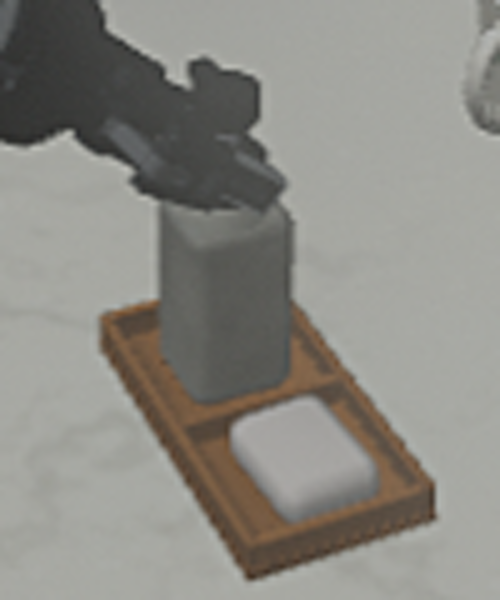

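The bottle stands in the bay: foot corner at crop (205,400), soap at (305,460) untouched. Ease the load, then release.

jog_arm(plan=[[0.035,0,-0.03,0,0,0,-1],[0,0,0,0,0,0,-1],[0,0,0,0,0,0,-1],[0,0,0,0,0,0,-0.1],[0,0,0,0,0,0,0.2],[0,0,0,0,0,0,0.6],[0,0,0,0,0,0,1],[0,0,0,0,0,0,1]], grip_force=20)

```text
t: 15.35
tool_pos: [0.4896, -0.0696, 0.1166]
tool_rot: [-2.711, -0.404, -1.257]
contact_force: [0.9, 0.5, 0.2]
opening: 0.0853
grip_force: 0.0
```

jog_arm(plan=[[0,0,0,0,0,0,1],[0,0,0,0,0,0,1],[0,0,0,0,0,0,1],[0,0,-0.25,0,0,0,1],[0,0,-0.5,0,0,0,1],[0,0,-1,0,0,0,1],[0,0,-1,0,0,0,1],[0,0,-1,0,0,0,1]])

```text
t: 16.15
tool_pos: [0.4343, -0.0866, 0.1659]
tool_rot: [-2.711, -0.405, -1.258]
contact_force: [0.4, 0.2, 0.5]
opening: 0.0854
grip_force: 0.0
```

Run:
```python
from meas import *
o=st()
im,d=ctrl.get_image("side"); P=cloud("side",d); np.savez("s5.npz",im=im,d=d)
hsv=cv2.cvtColor(im,cv2.COLOR_RGB2HSV); m=(hsv[:,:,1]<60)&(d>0)
planes(P[m],np.array([.4706,-.0760]),.03,.10)
cv2.imwrite("pics/s5.png",cv2.resize(im[170:310,180:290,::-1],(471,600),interpolation=cv2.INTER_CUBIC))
```

```text
16.15 q [-0.85 -0.89  2.57  0.85  1.18  0.2 ] tcp [ 0.4343 -0.0866  0.1659] F [0.4 0.2 0.5] open 0.0854 grip 0.0
face n 429 normal [ 0.276 -0.961  0.002] az -74.0 tilt deg 0.11 c [ 0.4764 -0.1061  0.0654] axis offset along n 0.0036
face n 182 normal [-0.944 -0.331  0.005] az -160.7 tilt deg 0.26 c [ 0.4467 -0.0927  0.0659] axis offset along n 0.001
```

View pics/s5.png

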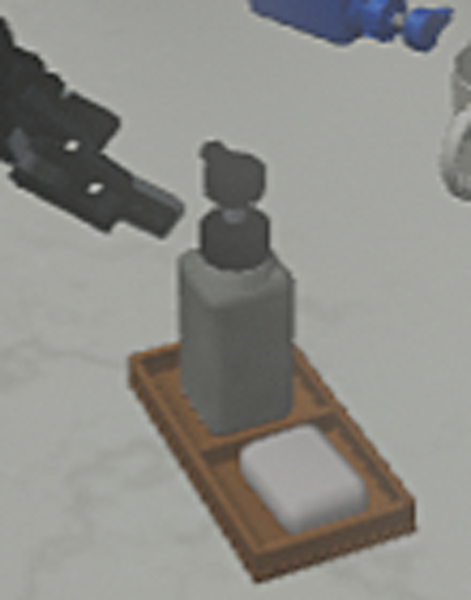

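The dispenser stands upright, head at crop (235,175) and nozzle at (210,150), with the soap in place and the fingers clear. Next I locate the pump head precisely and plan the press.

Run:
```python
from h import *
im,d=ctrl.get_image("top"); np.savez("t5.npz",im=im,d=d)
for n,f in(("side","s5.npz"),("top","t5.npz")):
    z=np.load(f); im,d=z["im"],z["d"]; P=cloud(n,d)
    m=(np.linalg.norm(P[:,:,:2]-[.4717,-.077],axis=2)<.024)&(P[:,:,2]>.14)&(P[:,:,2]<.19)
    q=P[m]; print(n,len(q),"z",np.percentile(q[:,2],[50,80,95,99]).round(4)); 
    t=q[q[:,2]>.162]; print(" top pts",len(t),"mean",t.mean(0).round(4),"min",t.min(0).round(4),"max",t.max(0).round(4))
a=plan([.432,-.087,.24],frame(17,0),8,back=0)
plan([.472,-.0775,.21],frame(17,0),6,back=0,ref=a)
```

```text
side 190 z [0.1685 0.171  0.1723 0.1727]
 top pts 141 mean [ 0.4699 -0.0835  0.1691] min [ 0.4548 -0.0977  0.1621] max [ 0.4871 -0.0563  0.1736]
top 170 z [0.1691 0.1711 0.1728 0.1736]
 top pts 165 mean [ 0.4711 -0.0764  0.169 ] min [ 0.4561 -0.0947  0.1628] max [ 0.4879 -0.0551  0.1756]
rows 8 shift [ 0.203 -0.012 -0.417] turn [ 0.001 -0.139 -0.   ] maxdeg 6.245141328936376
rows 6 shift [0.342 0.022 0.25 ] turn [0. 0. 0.] maxdeg 0.0
```

jog_arm(plan=[[0.203,-0.012,-0.417,0,-0.139,0,1],[0.203,-0.012,-0.417,0,-0.139,0,1],[0.203,-0.012,-0.417,0,-0.139,0,1],[0.203,-0.012,-0.417,0,-0.139,0,1],[0.203,-0.012,-0.417,0,-0.139,0,1],[0.203,-0.012,-0.417,0,-0.139,0,1],[0.203,-0.012,-0.417,0,-0.139,0,1],[0.203,-0.012,-0.417,0,-0.139,0,1]])

```text
t: 17.05
tool_pos: [0.433, -0.085, 0.2374]
tool_rot: [3.106, 0.466, -0.013]
contact_force: [0.4, 0.3, -1.2]
opening: 0.0856
grip_force: 0.0
```

jog_arm(plan=[[0,0,0,0,0,0,-1],[0,0,0,0,0,0,-1],[0,0,0,0,0,0,-1],[0,0,0,0,0,0,-1],[0,0,0,0,0,0,-1],[0,0,0,0,0,0,-1],[0,0,0,0,0,0,-1],[0,0,0,0,0,0,-1]], grip_force=40)

```text
t: 17.85
tool_pos: [0.4321, -0.0857, 0.2374]
tool_rot: [-3.107, -0.463, 0.006]
contact_force: [0.9, 0.3, -0.0]
opening: 0.0003
grip_force: 0.0
```

Run:
```python
from h import *
st(); plan([.4717,-.078,.185],frame(17,0),8,back=0)
```

```text
17.85 q [-0.36 -0.42  2.01 -0.    1.55  0.91] tcp [ 0.4321 -0.0857  0.2374] F [ 0.9  0.3 -0. ] open 0.0003 grip 0.0
rows 8 shift [0.251 0.026 0.327] turn [-0.     0.001 -0.   ] maxdeg 0.026718500822808258
```

jog_arm(plan=[[0.25,0.026,0.327,0,0,0,-1],[0.25,0.026,0.327,0,0,0,-1],[0.25,0.026,0.327,0,0,0,-1],[0.25,0.026,0.327,0,0,0,-1],[0.25,0.026,0.327,0,0,0,-1],[0.25,0.026,0.327,0,0,0,-1],[0.25,0.026,0.327,0,0,0,-1],[0.25,0.026,0.327,0,0,0,-1]])

```text
t: 18.65
tool_pos: [0.4719, -0.0778, 0.1842]
tool_rot: [-3.107, -0.464, 0.007]
contact_force: [-0.1, -0.4, -0.4]
opening: -0.0004
grip_force: 0.0
```

Run:
```python
from h import *
st()
im,d=ctrl.get_image("side"); cv2.imwrite("pics/s6.png",cv2.resize(im[150:290,180:290,::-1],(471,600),interpolation=cv2.INTER_CUBIC))
```

```text
18.65 q [-0.32 -0.27  1.99 -0.    1.43  0.96] tcp [ 0.4719 -0.0778  0.1842] F [-0.1 -0.4 -0.4] open -0.0004 grip 0.0
```

View pics/s6.png

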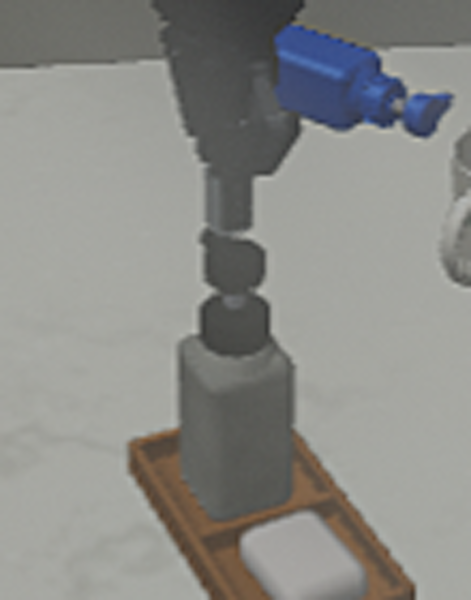

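Shut fingers at crop (230,215) stand above the head at (235,255), about 2 mm to the left. I correct that and press in slowly.

jog_arm(plan=[[0.11,0,0.05,0,0,0,-1],[0,0,0.1,0,0,0,-1],[0,0,0.1,0,0,0,-1],[0,0,0.1,0,0,0,-1],[0,0,0.1,0,0,0,-1],[0,0,0.1,0,0,0,-1],[0,0,0.1,0,0,0,-1],[0,0,0.1,0,0,0,-1]])

```text
t: 19.5
tool_pos: [0.4736, -0.0773, 0.17]
tool_rot: [-3.107, -0.464, 0.006]
contact_force: [-0.7, 0.2, 3.6]
opening: 0.0003
grip_force: 1.6
```

jog_arm(plan=[[0,0,0.1,0,0,0,-1],[0,0,0.1,0,0,0,-1],[0,0,0.1,0,0,0,-1],[0,0,0.1,0,0,0,-1],[0,0,0.05,0,0,0,-1],[0,0,0,0,0,0,-1]])

```text
t: 20.1
tool_pos: [0.4735, -0.0773, 0.1608]
tool_rot: [-3.107, -0.464, 0.006]
contact_force: [-0.3, -0.3, 4.3]
opening: 0.0003
grip_force: 1.8
```

jog_arm(plan=[[0,0,0.05,0,0,0,-1],[0,0,0.05,0,0,0,-1],[0,0,0,0,0,0,-1]])

```text
t: 20.4
tool_pos: [0.4735, -0.0773, 0.1588]
tool_rot: [-3.107, -0.464, 0.006]
contact_force: [-0.5, -0.3, 3.1]
opening: 0.0002
grip_force: 1.9
```

jog_arm(plan=[[0,0,0.05,0,0,0,-1],[0,0,0,0,0,0,-1]])

```text
t: 20.6
tool_pos: [0.4735, -0.0773, 0.1578]
tool_rot: [-3.107, -0.464, 0.006]
contact_force: [-0.2, 0.1, 3.3]
opening: -0.0002
grip_force: 1.9
```

jog_arm(plan=[[0,0,0.05,0,0,0,-1],[0,0,0,0,0,0,-1]])

```text
t: 20.8
tool_pos: [0.4738, -0.0773, 0.1577]
tool_rot: [-3.107, -0.464, 0.005]
contact_force: [-2.5, 0.5, 6.9]
opening: -0.0005
grip_force: 3.8
```

The head is at its stop. A little more to confirm, then rise slowly.

jog_arm(plan=[[0,0,0.05,0,0,0,-1],[0,0,0,0,0,0,-1],[0,0,0,0,0,0,-1]])

```text
t: 21.1
tool_pos: [0.4742, -0.0774, 0.1577]
tool_rot: [3.107, 0.464, -0.003]
contact_force: [-2.3, 2.0, 10.1]
opening: 0.0
grip_force: 5.3
```

jog_arm(plan=[[0,0,-0.05,0,0,0,-1],[0,0,-0.05,0,0,0,-1],[0,0,-0.05,0,0,0,-1],[0,0,-0.05,0,0,0,-1],[0,0,-0.05,0,0,0,-1],[0,0,-0.05,0,0,0,-1],[0,0,-0.05,0,0,0,-1],[0,0,-0.05,0,0,0,-1]])

```text
t: 21.9
tool_pos: [0.4735, -0.0773, 0.1638]
tool_rot: [-3.107, -0.464, 0.006]
contact_force: [0.4, 0.5, 3.0]
opening: -0.0001
grip_force: 1.6
```

jog_arm(plan=[[0,0,-0.05,0,0,0,-1],[0,0,-0.05,0,0,0,-1],[0,0,-0.05,0,0,0,-1],[0,0,-0.05,0,0,0,-1],[0,0,-0.05,0,0,0,-1],[0,0,-0.05,0,0,0,-1],[0,0,-0.05,0,0,0,-1],[0,0,-0.05,0,0,0,-1]])

```text
t: 22.7
tool_pos: [0.4731, -0.0771, 0.1713]
tool_rot: [-3.106, -0.464, 0.008]
contact_force: [-0.4, 0.0, -1.1]
opening: 0.0002
grip_force: 0.0
```

jog_arm(plan=[[0,0,-0.05,0,0,0,-1],[0,0,-0.05,0,0,0,-1],[0,0,-0.05,0,0,0,-1],[0,0,-0.2,0,0,0,-1],[0,0,-0.5,0,0,0,-1],[0,0,-1,0,0,0,-1],[0,0,-1,0,0,0,-1],[0,0,-1,0,0,0,-1]])

```text
t: 23.5
tool_pos: [0.4739, -0.0772, 0.2505]
tool_rot: [-3.107, -0.464, 0.005]
contact_force: [-0.7, 1.2, 0.2]
opening: 0.0002
grip_force: 0.0
```

Run:
```python
from meas import *
o=st()
im,d=ctrl.get_image("side"); P=cloud("side",d)
hsv=cv2.cvtColor(im,cv2.COLOR_RGB2HSV); m=(hsv[:,:,1]<60)&(d>0)
planes(P[m],np.array([.4706,-.0760]),.03,.10)
q=P[(np.linalg.norm(P[:,:,:2]-[.4717,-.077],axis=2)<.024)&(P[:,:,2]>.14)&(P[:,:,2]<.19)]; print("head z",np.percentile(q[:,2],[50,80,95,99]).round(4))
```

```text
23.5 q [-0.32 -0.31  1.91 -0.    1.54  0.96] tcp [ 0.4739 -0.0772  0.2505] F [-0.7  1.2  0.2] open 0.0002 grip 0.0
face n 448 normal [ 0.289 -0.957  0.   ] az -73.2 tilt deg 0.02 c [ 0.477  -0.1059  0.0657] axis offset along n 0.0034
face n 180 normal [-0.944 -0.33   0.002] az -160.8 tilt deg 0.1 c [ 0.4466 -0.0923  0.0664] axis offset along n 0.001
head z [0.1686 0.1706 0.172  0.1725]
```

The dispenser is upright, the head is fully up, its position hasn't moved and the arm is clear, so I hand the job in.

```bash
python3 -c "
from station import ctrl
print(ctrl.finish_job())"
```

```text
the job is handed in; nothing more can be done
None
```

I stood the dispenser upright near the middle of the empty bay and let it go, then pressed the pump to its stop and let it rise at about 10 mm/s. I handed the job in at about 23.5 s; no verdict came back.

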